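# Hang up the strop, try the rivet case and hold its lid open

## Robot

A 6-joint arm with a two-finger parallel gripper is mounted at the origin on the work surface. World frame = base frame: x ahead of the robot, y to its left, z up, the work surface at z = 0. Lengths are in mm, angles in rad, forces in N, time in s.
With the tool pointing down it reaches from about 275 to 1000 mm from the base axis. Payload 8.4 kg.
Tool frame: the origin (TCP) lies between the finger pads; the fingertips stand 22 mm ahead of it and the grasp point (between the pads) lies 3 mm ahead of it (r.nose_length is the z of the fingertips in the tool frame, in mm); z points along the fingers, y is the line along which they close (so a half turn about z gives the same grasp; the last joint's range is limited). The gripper opens to 85 mm and grips with 20 to 120 N. Pads are 22 mm wide; open, the fingers measure 114 mm over their backs; the gripper's body (76 mm by 85 mm) begins 54 mm behind the grasp point. The pads swing forward as they close: fully open they stand 13 mm farther back than shut.
Start: joints at [-1.148, 0.353, 1.633, -0, 1.155, -0.002], TCP at [257.586, -569.454, 253.281] pointing down, gripper open.
Joint ranges: [-2.63, 2.63], [-0.92, 2.1], [0.06, 2.66], [-1.3, 4.44], [0, 2.69], [-3.02, 3.02]. Speed limits (rad/s): [2.22, 2.22, 2.79, 3.14, 3.14, 3.14].

## Interface

Orientations are given as [roll, pitch, yaw] about the fixed x, y, z axes, in that order (R = Rz(yaw) Ry(pitch) Rx(roll)).
In Python, from rig import r, cams gives the robot as it stands.
- The arm moves only by the shell command python3 -m handwheel [FORCE], which reads ROWS from standard input. ROWS is a JSON list of rows, 1 to 5 of them, each an object with the fields wx, wy, wz (a rotation vector in a scale on which 1.0 is pi/2 rad), dx, dy, dz (the shift in parts of the range, where 1.0 means 400 mm), aperture (the opening from 0.0 (shut) to 1.0 (fully open)); a field left out counts as zero (the opening has to be given); each row shifts and turns the commanded pose from where the row before left it, along the tool's axes as they then stand; what a row does not reach is not made up. A row lasts 1/12 s, in which the tool goes at most 41.7 mm and 0.125 rad, less where a joint would pass 70% of its speed; a pose out of reach is approached as far as the arm can. The fingers move at their own pace and stop on an object; FORCE is the grip in N (left out, the last holds). Time passes only in rows, so rows that do not move let the fingers close. It prints the time, the measured TCP pose, the force, the opening and the grip force at its end. A shift or turn number past 1, either way, is cut back to 1. Input that does not fit is refused with a message, and nothing moves.
- r.sense(): the state, without advancing time (a new reading comes with each control period).
- cams.grab_frame(name): name is "scene" or "top"; returns the picture (384x512x3 uint8, red, green, blue); there is no depth.
- cams.camera_params(name): a dict with "fx", "fy", "cx", "cy" (pixels), "dist_coeffs" ([k1, k2, p1, p2, k3] as OpenCV has them; the pictures are not rectified), "rvec" (rotation vector, rad) and "tvec" (3), from world to camera coordinates, as OpenCV has them. Camera axes: x right, y down, z forward; pixel columns grow to the right and rows downward; lengths in mm; the calibration is good to about 2 mm. A picture is of the moment at which its call begins. camera_params takes no time and is no camera call.
- r.sign_off(): hands the job in; it is judged then, once.
The state is a dict: "clock": time; "qpos": joint angles; "qvel": joint speeds; "joint_efforts": joint torques, N m; "eef_pos": TCP position; "tcp_rot": TCP orientation; "contact_force": force on the tool from outside, world axes, zero at the start; "wrist_torque": the same for the moment, N m; "opening": opening from 0.0 (shut) to 1.0 (fully open); "grasp_force": force on a finger pad.
Only numpy, scipy, OpenCV 4.12 (cv2) and the standard library are available. Lean on these libraries where they do the work, as an engineer would, in place of code of your own. Each camera call takes 0.05 s, during which the arm holds its last target. There are 200 camera calls.

## Task

The leather strop has been left on the lid of the rivet case: hang it by the hole in its handle on the bare peg of the tool rack and let go of it. Then, before touching the catch, give the lid's handle a gentle tug to learn whether it is caught; if it is, release it by sliding the red catch knob outward, and never force the lid against the catch. Lift the lid well open, past 45 degrees but short of upright, and finish while still holding it there so that rivets can be taken out; leave everything else on the bench where it is.

Things in the scene. Friction and masses are not known exactly. Their poses are not given: they have to be found in the camera images.
- strop: leather strop: flat wooden paddle 190 mm long, leather side up on the case's lid, about 90 g. Origin: middle of its length, on its underside; x along it to the handle end, z up. Blade (x -95 to +20 mm) 50 mm wide, 12 mm thick; handle (x 20 to 95 mm) 36 mm wide, 8 mm thick. It balances at x = -18 mm
- strop_hole (a point): centre of the 20 mm round hanging hole straight through the strop's handle (79 mm along x from the strop's origin, 4 mm above its underside)
- tool_rack: wooden tool rack: upper rail (centre 225 mm above the bench) and lower rail (100 mm) in one upright plane, 234 mm long, between two posts. Three 7 mm steel pegs 85 mm apart in the upper rail slant up towards the robot, 50 degrees above level. Two carry a steel square and a brass scraper; which one is bare varies. Origin: on the bench under the middle of the rails' front faces; y along the rails
- empty_peg: the bare peg, a 7 mm round steel rod with a rounded end. Origin: its root on the front face of the upper rail, 225 mm above the bench; its z axis runs out along the peg to the tip (63 mm), its y axis along the rail, its x axis away from the robot and up
- empty_peg_tip (a point): outer end of the bare peg
- rivet_case: dark grey steel rivet case screwed to the bench, 220 mm deep (x), 280 mm wide (y), 65 mm high, with a pale grey lid whose top is 71 mm above the bench. Origin: centre of its underside; x points from its front (handle side, towards the robot) to its hinge side
- lid (a joint): opening angle of the case's lid, rad: 0 shut, 1.57 upright. Hinged along its far edge, about 0.45 kg; it falls shut if let go
- lid_handle (a point): middle of the lid's handle: a black round bar 11 mm thick, 90 mm long, parallel to the lid's front edge, in the lid's own plane, 40 mm out in front of the edge on a steel stalk at each end; 68 mm above the bench when shut. Pinch it from above; behind it 34 mm are clear to the lid's edge. It may turn in the grip
- lid_hinge (a point): middle of the hinge line, at the height of the handle when shut; the hinge runs along the case's y axis. The handle circles it at 260 mm
- catch: slide catch: upright red round knob 13 mm thick, 34 mm tall, 26 mm in front of the case's front wall, right of the handle seen from the robot (case -y side). Origin: centre of the knob's top, 86 mm above the bench. It slides 26 mm along the case's y axis, about 2 N of friction, stays where left, and starts anywhere on its way (see catch_out)
- catch_out (a point): where the top of the catch's knob is when slid fully outward (126 mm from the case's middle line): there the lid is free. At the inner end (100 mm, nearest the handle) the lid is held. The tongue is hidden in the case and in between it may or may not hold: only a tug tells. A caught lid gives about 3 mm at the handle, then stops; a free one keeps rising
- dye_bottle: white plastic bottle of edge dye with a black cap, 40 mm across, 100 mm tall, standing on the bench; bystander. Origin: centre of its underside
- mallet: white-headed mallet with a wooden handle lying on the bench, 210 mm long, 52 mm high; bystander. Origin on the bench under the middle of its length
- awl: stitching awl with a bulb-shaped dark wooden handle, 124 mm long, lying on the bench; bystander. Origin on the bench under its middle
- rivet_jar: squat amber glass jar with a steel cap, 60 mm across, 70 mm tall, standing on the bench; bystander. Origin: centre of its underside
- spring_clamp: black spring clamp with red jaw tips lying on the bench, 125 mm long, 18 mm high; bystander. Origin on the bench under its middle
- edge_slicker: grooved dark wooden edge slicker, 28 mm across, 108 mm tall, standing on end on the bench; bystander. Origin: centre of its underside
Things that resemble listed ones, but are neither listed nor needed, are in the scene too. Of the things that look like the strop, the larger one is meant.

How it is judged:
By the outcome, as a careful person would: the job done as asked, in the order asked, and still so for the second after the job is handed in, while the arm keeps its last pose, push and grip.
It also fails if it takes over 72 s, if anything falls off the work surface, if the arm or the gripper's body presses on something with over 40 N, if the wrist force passes 120 N, or if a joint passes its speed limit or range.

## Working session

There is one attempt and no reset: what is moved stays moved. The work goes in short steps, Python scripts to look and compute and a shell command to move; the robot and the scene stay as the last step left them, time stands still between calls to the robot, and variables do not carry over. Pictures are saved under pics/ and viewed, at most 10 in all, crops included, and the job is handed in when it is done.

```bash
ls; mkdir -p pics
python3 - <<'E'
from rig import r,cams
import cv2
for n in("scene","top"):
    f=cams.grab_frame(n); cv2.imwrite(f"pics/{n}0.png",cv2.resize(f[:,:,::-1],(800,600),interpolation=cv2.INTER_CUBIC))
    cv2.imwrite(f"pics/raw_{n}0.png",f[:,:,::-1])
    print(cams.camera_params(n))
print(r.sense())
E
```

```text
pics
{'fx': 427.2089290966552, 'fy': 427.2089290966552, 'cx': 260.0946310721217, 'cy': 182.7551576789144, 'dist_coeffs': array([-0.05046772,  0.        ,  0.        ,  0.        ,  0.        ]), 'rvec': array([ 1.90289475,  1.62341745, -0.66044868]), 'tvec': array([ -50.50428675, -257.99955225, 1849.08166119])}
{'fx': 413.37659218258875, 'fy': 413.37659218258875, 'cx': 257.29376082690953, 'cy': 193.4431104624092, 'dist_coeffs': array([-0.12591683,  0.        ,  0.        ,  0.        ,  0.        ]), 'rvec': array([ 2.15407217, -2.10996668,  0.20199726]), 'tvec': array([ -40.40057826,  536.72809596, 1378.24050256])}
{'clock': 0.1, 'qpos': array([-1.14842737e+00,  3.53601586e-01,  1.63404303e+00, -7.32650589e-06,
        1.15523244e+00, -2.39096800e-03]), 'qvel': array([-0.00160886, -0.00066093, -0.00148218,  0.00016596, -0.00100063,
        0.0013083 ]), 'joint_efforts': array([-1.74174666e-04, -6.06356978e+01, -3.42820287e+01,  7.68419227e-06,
        4.02593985e-03, -4.99130934e-06]), 'eef_pos': array([ 257.40227422, -569.09315076,  252.62973384]), 'tcp_rot': array([-3.14030824e+00,  3.62814684e-06,  4.24762893e-01]), 'contact_force': array([-0.8981829 , -0.34631241,  0.66990537]), 'wrist_torque': array([-0.02589064,  0.03369619,  0.00172469]), 'grasp_force': 0.0, 'opening': 0.9967622160242721}
```

View pics/scene0.png

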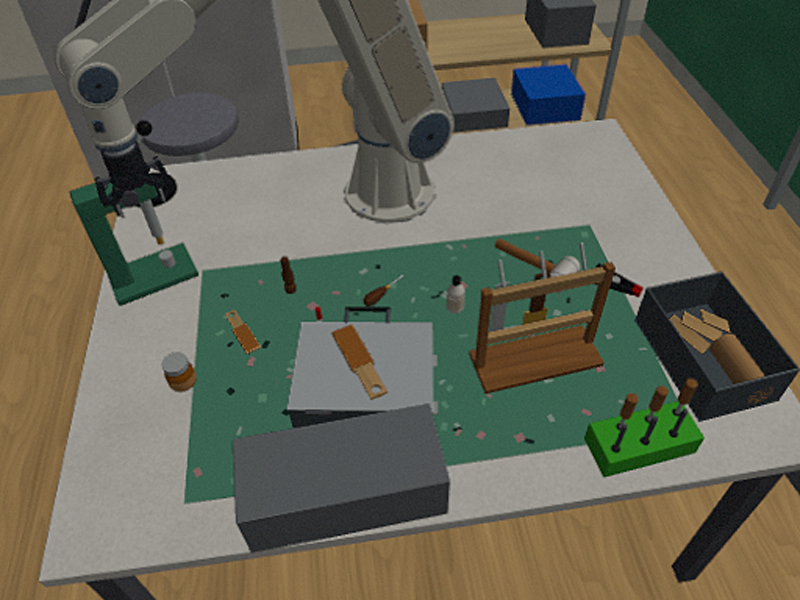

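View pics/top0.png

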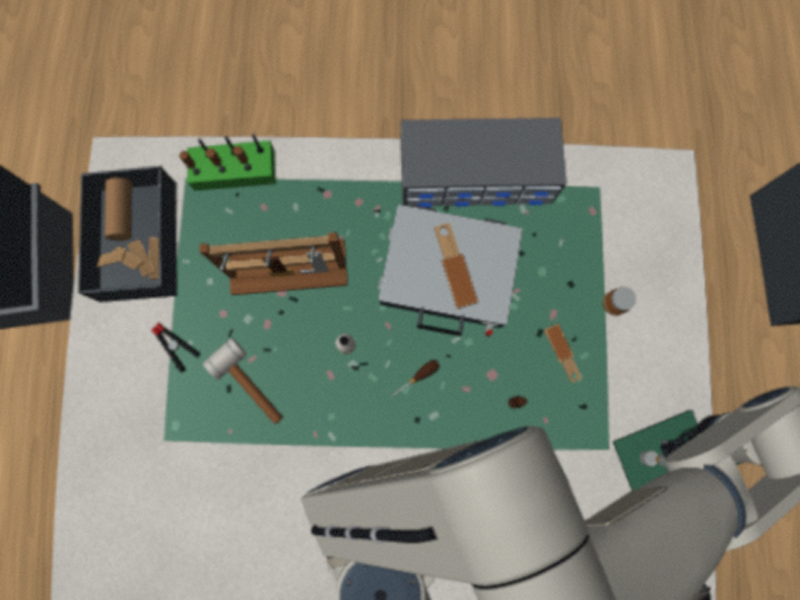

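The scene camera looks from the far side. The top view has +x up and −y to the right.

Things that could be taken for the strop (800 px top view):
- The large paddle on the lid at (455,265). This is the one I choose.
- The small paddle on the mat at (563,352), a decoy.

Things that could be taken for the bare peg are the ones at (225,262), (268,262) and (318,255). The left one looks bare. The catch knob is red, at (490,330). I'll check these choices in a close crop.

Run:
```python
import cv2,numpy as np
f=cv2.imread("pics/raw_top0.png"); s=cv2.imread("pics/raw_scene0.png")
a=cv2.resize(f[128:218,238:340],None,fx=3.9,fy=3.9,interpolation=cv2.INTER_CUBIC)
b=cv2.resize(f[140:195,122:230],(400,204),interpolation=cv2.INTER_CUBIC)
c=cv2.resize(s[150:250,290:410],(400,333),interpolation=cv2.INTER_CUBIC)
im=np.zeros((540,800,3),np.uint8); im[:a.shape[0],:a.shape[1]]=a[:,:400] if a.shape[1]>400 else a
im[:204,400:]=b; im[206:539,400:]=c
cv2.imwrite("pics/crop1.png",im); print(a.shape)
```

```text
(351, 398, 3)
```

View pics/crop1.png

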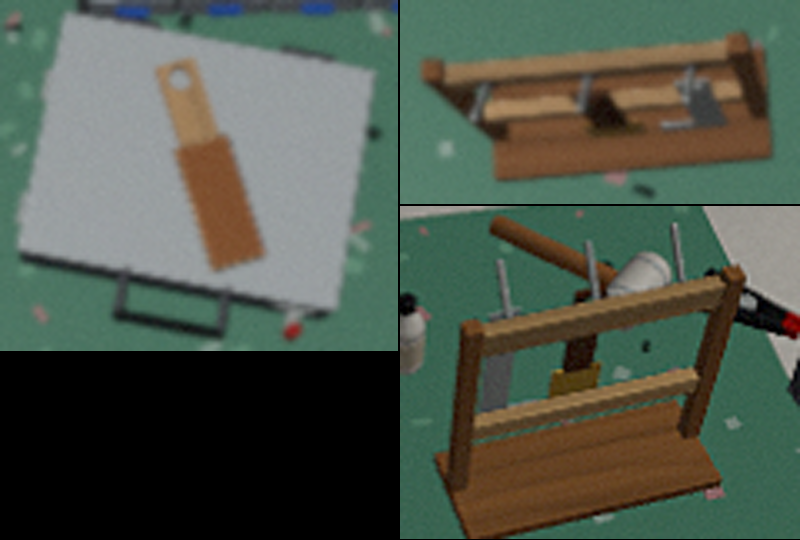

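The crop confirms the choice. The large strop lies on the lid with its hole at crop (180,80), away from the robot. The lid handle runs from (118,314) to (222,330), and the red knob top is at about (292,326). The bare peg is the left (+y) one, with its tip near (475,120) in the top crop and (676,226) in the scene crop. Now I'll turn these into positions.

```bash
cat > vis.py <<'E'
import numpy as np,cv2
from rig import r,cams
P={n:cams.camera_params(n) for n in("scene","top")}
def ray(n,uv):
    p=P[n];K=np.array([[p['fx'],0,p['cx']],[0,p['fy'],p['cy']],[0,0,1]])
    x=cv2.undistortPoints(np.array([[uv]],float),K,p['dist_coeffs'])[0,0]
    R=cv2.Rodrigues(p['rvec'])[0];return -R.T@p['tvec'],R.T@np.array([x[0],x[1],1])
def atz(n,uv,z):
    c,d=ray(n,uv);return c+d*(z-c[2])/d[2]
def tri(a,b):
    c1,d1=ray("top",a);c2,d2=ray("scene",b)
    s=np.linalg.lstsq(np.c_[d1,-d2],c2-c1,rcond=None)[0]
    return (c1+s[0]*d1+c2+s[1]*d2)/2,np.linalg.norm(c1+s[0]*d1-c2-s[1]*d2)
def proj(n,X):
    p=P[n];K=np.array([[p['fx'],0,p['cx']],[0,p['fy'],p['cy']],[0,0,1]])
    return cv2.projectPoints(np.array(X,float).reshape(-1,1,3),p['rvec'],p['tvec'],K,p['dist_coeffs'])[0][:,0]
E
python3 - <<'E'
from vis import *
np.set_printoptions(precision=1,suppress=True)
A=lambda x,y:((x+.5)/3.9-.5+238,(y+.5)/3.9-.5+128)
B=lambda x,y:((x-400+.5)/3.704-.5+122,(y+.5)/3.709-.5+140)
C=lambda x,y:((x-400+.5)/3.333-.5+290,(y-206+.5)/3.333-.5+150)
for nm,p,z in [("hole",(180,80),79),("h1",(157,68),79),("h2",(196,58),79),("b1",(214,270),83),("b2",(264,257),83),("s1",(176,150),83),("s2",(229,136),83),
 ("L1",(66,14),71),("L2",(375,70),71),("L3",(337,311),71),("L4",(20,253),71),("H1",(118,314),68),("H2",(222,330),68),("knob",(292,326),86)]:
    print(nm,atz("top",A(*p),z))
for t,s in [((475,122),(676,226)),((580,112),(590,243)),((682,101),(502,263))]:
    print(tri(B(*t),C(*s)), atz("top",B(*t),273.3), atz("scene",C(*s),273.3))
print("posts top?",atz("top",B(433,70),250),atz("top",B(738,45),250))
E
```

```text
hole [ 692.9 -117.4   79. ]
h1 [703.4 -96.9  79. ]
h2 [ 713.6 -131.5   79. ]
b1 [ 522.1 -147.8   83. ]
b2 [ 534.4 -191.1   83. ]
s1 [ 627.9 -114.    83. ]
s2 [ 641.7 -160.5   83. ]
L1 [754.5 -15.2  71. ]
L2 [ 709.3 -293.3   71. ]
L3 [ 490.3 -256.5   71. ]
L4 [535.5  20.3  71. ]
H1 [484.2 -65.9  68. ]
H2 [ 472.  -156.4   68. ]
knob [ 474.2 -214.9   86. ]
(array([553.4, 317.4, 269.5]), np.float64(5.232960858123098)) [551.9 313.7 273.3] [556.9 318.3 273.3]
(array([562.9, 232.7, 270.5]), np.float64(4.733515733780184)) [561.7 229.8 273.3] [565.4 234.1 273.3]
(array([573.3, 149.9, 269.3]), np.float64(0.998051979420239)) [572.2 148.9 273.3] [577.2 149.1 273.3]
posts top? [600.1 358.5 250. ] [625.7 108.7 250. ]
```

```bash
cat >> vis.py <<'E'
from scipy.spatial.transform import Rotation as Rn
def Rtool(yaw,tilt): # tool x along yaw, tool z tilted outward by tilt from straight down
    return Rn.from_euler('z',yaw)*Rn.from_euler('x',np.pi)*Rn.from_euler('y',tilt)
def delta(pos,Rt):
    s=r.sense();R=Rn.from_euler('xyz',s['tcp_rot'])
    print("tool shift",R.inv().apply(np.array(pos)-s['eef_pos']).round(1),"then rotvec",(R.inv()*Rt).as_rotvec().round(3),'F',s['contact_force'].round(1),'TCP',s['eef_pos'].round(1))
E
python3 - <<'E'
from vis import *
print(r.nose_length, Rtool(.11,.698).apply([0,0,1]))
S=lambda x,y:((x+.5)*.64-.5,(y+.5)*.64-.5)
print("press base",[atz("scene",S(*p),0).round() for p in[(118,303),(198,272),(105,262)]],atz("scene",S(130,303),0).round())
b=atz("scene",S(118,303),0)
for z in(150,200,250,300):print(z,(proj("scene",[b[0],b[1],z])/.64).round())
delta([601,-147,190],Rtool(.297,0))
E
```

```text
22.0 [ 0.63880238  0.07055306 -0.76612909]
press base [array([ 298., -694.,    0.]), array([ 225., -508.,    0.]), array([ 148., -748.,    0.])] [ 303. -665.    0.]
150 [[ 96. 258.]]
200 [[ 88. 242.]]
250 [[ 79. 225.]]
300 [[ 70. 206.]]
tool shift [ 487.  -242.9   62.9] then rotvec [-0.001  0.     0.128] F [-0.9 -0.3  0.7] TCP [ 257.4 -569.1  252.6]
```

Careful with the scale: shifts go in shares of 400 mm and turns go in shares of pi/2 rad. That gives: 34.8 mm / 400 = 0.087, -30 mm / 400 = -0.075.

```bash
echo '[{"dz": -0.075, "aperture": 0.9}, {"dz": -0.075, "aperture": 0.9}, {"dx": 0.087, "dy": -0.0435, "aperture": 0.9}, {"dx": 0.087, "dy": -0.0435, "aperture": 0.9}, {"dx": 0.087, "dy": -0.0435, "aperture": 0.9}]' | python3 -m handwheel 40; echo '[{"dx": 0.087, "dy": -0.0435, "aperture": 0.9}, {"dx": 0.087, "dy": -0.0435, "aperture": 0.9}, {"dx": 0.087, "dy": -0.0435, "aperture": 0.9}, {"dx": 0.087, "dy": -0.0435, "aperture": 0.9}, {"dx": 0.087, "dy": -0.0435, "aperture": 0.9}]' | python3 -m handwheel;echo '[{"dx": 0.087, "dy": -0.0435, "aperture": 0.9}, {"dx": 0.087, "dy": -0.0435, "aperture": 0.9}, {"dx": 0.087, "dy": -0.0435, "aperture": 0.9}, {"dx": 0.087, "dy": -0.0435, "aperture": 0.9}, {"dx": 0.087, "dy": -0.0435, "aperture": 0.9}]' | python3 -m handwheel; echo '[{"dx": 0.087, "dy": -0.0435, "dz": 0.075, "aperture": 0.9}, {"wz": 0.0815, "dz": 0.075, "aperture": 0.9}, {"dz": 0.075, "aperture": 0.85}, {"aperture": 0.85}, {"aperture": 0.85}]' | python3 -m handwheel
python3 -c "
from vis import *
delta([601,-147,97],Rtool(.297,0));print(r.sense()['opening'])"
```

```text
clock: 0.52
eef_pos: [331.5, -478.0, 313.4]
tcp_rot: [3.141, -0.0, 0.423]
contact_force: [1.0, 0.4, -0.6]
opening: 0.901
grasp_force: 0.0
clock: 0.93
eef_pos: [454.6, -326.1, 313.1]
tcp_rot: [-3.141, 0.0, 0.425]
contact_force: [1.3, -0.2, 0.4]
opening: 0.898
grasp_force: 0.0
clock: 1.35
eef_pos: [577.3, -175.1, 313.0]
tcp_rot: [-3.141, 0.0, 0.425]
contact_force: [0.6, -0.3, 1.1]
opening: 0.898
grasp_force: 0.0
clock: 1.77
eef_pos: [596.3, -150.9, 226.5]
tcp_rot: [-3.14, 0.004, 0.301]
contact_force: [-0.1, -0.6, 0.5]
opening: 0.851
grasp_force: 0.0
tool shift [  6.1  -2.1 129.5] then rotvec [-0.002  0.004  0.004] F [-0.1 -0.6  0.5] TCP [ 596.3 -150.9  226.5]
0.8505006118876154
```

In the tool's units: 35 mm / 400 = 0.0875, 30 mm / 400 = 0.075.

```bash
echo '[{"dx": 0.0153, "dy": -0.0053, "dz": 0.075, "aperture": 0.72}, {"dz": 0.0875, "aperture": 0.72}, {"dz": 0.0875, "aperture": 0.72}, {"dz": 0.06, "aperture": 0.72}, {"aperture": 0.72}]' | python3 -m handwheel;echo '[{"dz": 0.005, "aperture": 0.72}, {"dz": 0.005, "aperture": 0.72}, {"aperture": 0.72}]' | python3 -m handwheel
python3 - <<'E'
from vis import *
f=cams.grab_frame("scene"); cv2.imwrite("pics/s2.png",cv2.resize(f[170:290,170:300][:,:,::-1],(650,600),interpolation=cv2.INTER_CUBIC))
E
```

```text
clock: 2.18
eef_pos: [600.7, -147.6, 101.3]
tcp_rot: [-3.139, 0.004, 0.3]
contact_force: [-1.2, -0.2, -0.4]
opening: 0.72
grasp_force: 0.0
clock: 2.43
eef_pos: [604.2, -148.1, 102.3]
tcp_rot: [3.14, -0.003, 0.3]
contact_force: [0.4, -0.3, 0.2]
opening: 0.722
grasp_force: 0.0
```

View pics/s2.png

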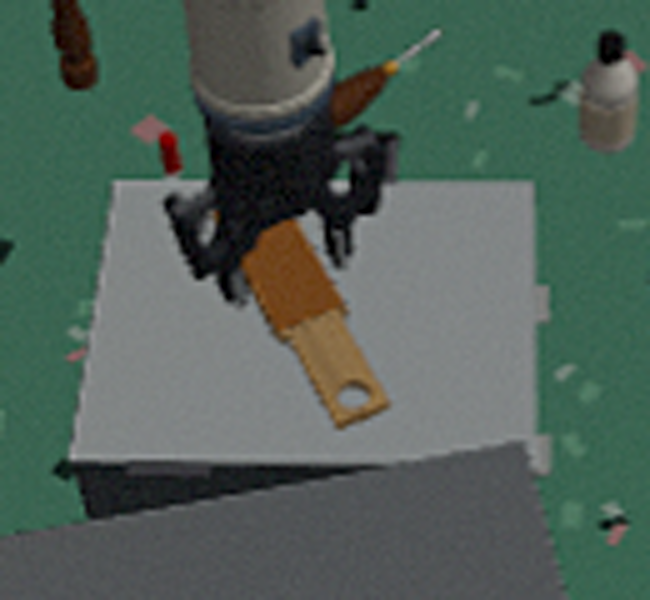

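The fingers straddle the blade, with tips near (235,295) and (345,262) and the hole at (355,395). Next I lower gently.

In the tool's units: 3 mm / 400 = 0.0075, -2 mm / 400 = -0.005.

```bash
echo '[{"dx": -0.005, "dz": 0.0075, "aperture": 0.72}, {"dz": 0.005, "aperture": 0.72}, {"aperture": 0.72}, {"aperture": 0.72}]' | python3 -m handwheel; echo '[{"dz": 0.005, "aperture": 0.72}, {"aperture": 0.72}, {"aperture": 0.72}]' | python3 -m handwheel; echo '[{"dz": 0.005, "aperture": 0.72}, {"aperture": 0.72}, {"aperture": 0.72}]' | python3 -m handwheel
```

```text
clock: 2.82
eef_pos: [600.6, -148.0, 94.9]
tcp_rot: [-3.142, 0.0, 0.3]
contact_force: [-0.1, -0.4, 0.5]
opening: 0.721
grasp_force: 0.0
clock: 3.07
eef_pos: [600.6, -148.0, 92.7]
tcp_rot: [-3.141, 0.0, 0.3]
contact_force: [-0.4, 0.6, -0.2]
opening: 0.722
grasp_force: 0.0
clock: 3.32
eef_pos: [600.5, -148.0, 90.6]
tcp_rot: [-3.141, 0.0, 0.3]
contact_force: [0.1, -0.1, 0.4]
opening: 0.721
grasp_force: 0.0
```

In the tool's units: 2 mm / 400 = 0.005.

```bash
echo '[{"dz": 0.005, "aperture": 0.66}, {"aperture": 0.66}, {"aperture": 0.66}]' | python3 -m handwheel; echo '[{"dz": 0.0025, "aperture": 0.66}, {"aperture": 0.66}, {"aperture": 0.66}]' | python3 -m handwheel; echo '[{"aperture": 0.5}, {"aperture": 0.4}, {"aperture": 0.4}, {"aperture": 0.4}]' | python3 -m handwheel 40
```

```text
clock: 3.57
eef_pos: [600.9, -148.1, 89.1]
tcp_rot: [3.141, -0.0, 0.3]
contact_force: [-0.6, 0.1, 2.5]
opening: 0.659
grasp_force: 1.6
clock: 3.82
eef_pos: [600.9, -148.1, 89.0]
tcp_rot: [3.141, -0.001, 0.3]
contact_force: [-3.4, 1.1, 12.7]
opening: 0.664
grasp_force: 6.4
clock: 4.15
eef_pos: [602.0, -148.6, 90.4]
tcp_rot: [3.14, -0.003, 0.3]
contact_force: [-4.0, -0.9, 22.7]
opening: 0.575
grasp_force: 51.7
```

The strop is gripped at about 49 mm, so I lift it.

In the tool's units: -40 mm / 400 = -0.1, -30 mm / 400 = -0.075.

```bash
echo '[{"dz": -0.0075, "aperture": 0.4}, {"dz": -0.025, "aperture": 0.4}, {"dz": -0.075, "aperture": 0.4}, {"dz": -0.1, "aperture": 0.4}, {"dz": -0.1, "aperture": 0.4}]' | python3 -m handwheel; echo '[{"dz": -0.1, "aperture": 0.4}, {"dz": -0.1, "aperture": 0.4}, {"dz": -0.1, "aperture": 0.4}, {"aperture": 0.4}, {"aperture": 0.4}]' | python3 -m handwheel
python3 - <<'E'
from vis import *
s=r.sense(); print(s['eef_pos'],s['opening'],s['grasp_force'])
f=cams.grab_frame("scene"); cv2.imwrite("pics/raw_s3.png",f[:,:,::-1]); cv2.imwrite("pics/s3.png",cv2.resize(f[70:230,160:340][:,:,::-1],(675,600),interpolation=cv2.INTER_CUBIC))
E
```

```text
clock: 4.57
eef_pos: [599.5, -147.8, 211.3]
tcp_rot: [-3.14, 0.003, 0.3]
contact_force: [1.0, -0.3, -0.7]
opening: 0.572
grasp_force: 41.8
clock: 4.98
eef_pos: [601.6, -148.3, 333.8]
tcp_rot: [3.139, -0.004, 0.3]
contact_force: [-0.3, -0.4, -2.4]
opening: 0.572
grasp_force: 41.9
[ 601.58632118 -148.29473454  333.80478397] 0.5718452356325455 41.897395849227905
```

View pics/s3.png

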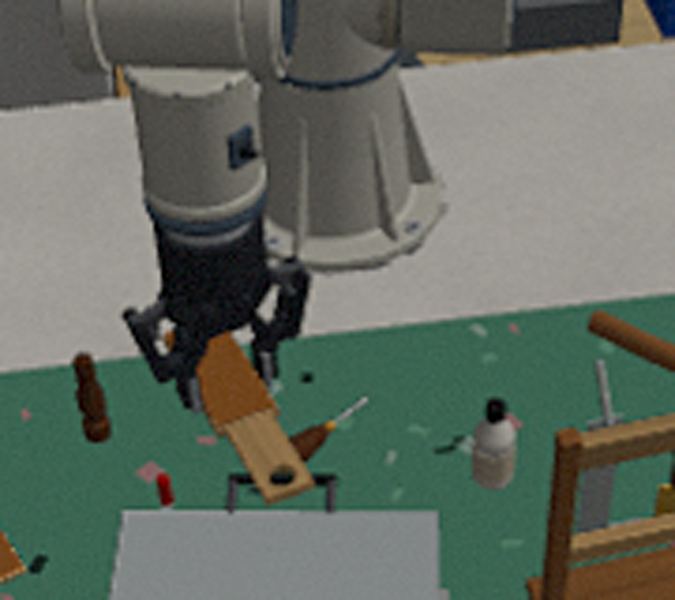

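The strop is held level. The hole is at crop (283,474). I'll check the in-hand offset against this image.

Run:
```python
from vis import *
s=r.sense();R=Rn.from_euler('xyz',s['tcp_rot'])
uv=((283+.5)/3.75-.5+160,(474+.5)/3.75-.5+70); print(uv)
for o in([96.4,0,15.4],[96.4,0,11.4],[96.4,-2,15.4]):
    X=s['eef_pos']+R.apply(o);print(o,X.round(1),proj("scene",X))
X=s['eef_pos']+R.apply([96,0,15]); print(R.inv().apply(atz("scene",uv,X[2])-s['eef_pos']))
# peg
Rt=Rtool(.11,.698); d=-Rt.apply([0,0,1]); tip=np.array([554,317,272.])
for k in(60,12,-10,-32):
    X=tip+d*k-Rt.apply([96.4,0,15.4]); print(k,X.round(1))
delta(tip+d*60-Rt.apply([96.4,0,15.4]),Rt)
print("tip px",proj("scene",tip),proj("top",tip))
```

```text
(235.1, 196.03333333333333)
[96.4, 0, 15.4] [ 692.6 -119.6  316. ] [[233.99853742 197.34037862]]
[96.4, 0, 11.4] [ 692.6 -119.6  320. ] [[233.90588241 196.34797958]]
[96.4, -2, 15.4] [ 692.  -117.6  316. ] [[234.68634717 197.08687383]]
[93.79759373 -4.36533534 14.99618207]
60 [432.4 303.6 267.8]
12 [463.1 307.  231. ]
-10 [477.1 308.5 214.2]
-32 [491.2 310.1 197.3]
tool shift [ -27.3 -481.1   63.3] then rotvec [-0.066  0.695  0.182] F [-0.4  0.8 -1.1] TCP [ 600.5 -148.   331.3]
tip px [[371.66109974 155.37377414]] [[140.95151319 171.92173989]]
```

In the tool's units: -40 mm / 400 = -0.1, -2.3 mm / 400 = -0.0058.

```bash
echo '[{"dx": -0.0058, "dy": -0.05, "aperture": 0.4}, {"dx": -0.0058, "dy": -0.1, "aperture": 0.4}, {"dx": -0.0058, "dy": -0.1, "aperture": 0.4}, {"dx": -0.0058, "dy": -0.1, "aperture": 0.4}, {"dx": -0.0058, "dy": -0.1, "aperture": 0.4}]' | python3 -m handwheel; echo '[{"dx": -0.0058, "dy": -0.1, "aperture": 0.4}, {"dx": -0.0058, "dy": -0.1, "aperture": 0.4}, {"dx": -0.0058, "dy": -0.1, "aperture": 0.4}, {"dx": -0.0058, "dy": -0.1, "aperture": 0.4}, {"dx": -0.0058, "dy": -0.1, "aperture": 0.4}]' | python3 -m handwheel;echo '[{"dx": -0.0058, "dy": -0.1, "aperture": 0.4}, {"dx": -0.0058, "dy": -0.1, "aperture": 0.4}, {"dx": -0.0058, "dy": -0.05, "aperture": 0.4}, {"wx": -0.007, "wy": 0.0738, "wz": 0.0191, "aperture": 0.4}, {"wx": -0.007, "wy": 0.0738, "wz": 0.0191, "aperture": 0.4}]' | python3 -m handwheel;echo '[{"wx": -0.007, "wy": 0.0738, "wz": 0.0191, "aperture": 0.4}, {"wx": -0.007, "wy": 0.0738, "wz": 0.0191, "aperture": 0.4}, {"wx": -0.007, "wy": 0.0738, "wz": 0.0191, "aperture": 0.4}, {"wx": -0.007, "wy": 0.0738, "wz": 0.0191, "aperture": 0.4}, {"aperture": 0.4}]' | python3 -m handwheel
python3 -c "
from vis import *
Rt=Rtool(.11,.698);delta([432.4,303.6,267.8],Rt)"
```

```text
clock: 5.45
eef_pos: [534.4, 21.7, 328.4]
tcp_rot: [-3.14, 0.004, 0.299]
contact_force: [-0.6, 1.0, -0.5]
opening: 0.576
grasp_force: 41.9
clock: 5.87
eef_pos: [464.3, 209.3, 328.7]
tcp_rot: [3.141, 0.004, 0.3]
contact_force: [1.4, -0.0, -0.7]
opening: 0.575
grasp_force: 41.9
clock: 6.28
eef_pos: [429.9, 302.8, 328.3]
tcp_rot: [3.125, -0.233, 0.242]
contact_force: [-0.1, -0.7, -2.3]
opening: 0.57
grasp_force: 41.9
clock: 6.7
eef_pos: [428.4, 298.1, 326.4]
tcp_rot: [3.124, -0.644, 0.13]
contact_force: [-1.4, -0.6, -2.2]
opening: 0.574
grasp_force: 41.9
tool shift [-31.4  -5.8  49.5] then rotvec [0.005 0.054 0.016] F [-1.4 -0.6 -2.2] TCP [428.4 298.1 326.4]
```

In the tool's units: 22 mm / 400 = 0.055, -16 mm / 400 = -0.04, 0.054 rad / 1.5708 = 0.0344.

```bash
echo '[{"wx": 0.0032, "wy": 0.0344, "wz": 0.0102, "aperture": 0.4}, {"dx": -0.04, "dy": -0.0073, "dz": 0.055, "aperture": 0.4}, {"dx": -0.04, "dy": -0.0073, "dz": 0.055, "aperture": 0.4}, {"aperture": 0.4}, {"aperture": 0.4}]' | python3 -m handwheel
python3 - <<'E'
from vis import *
Rt=Rtool(.11,.698);delta([432.4,303.6,267.8],Rt)
s=r.sense();R=Rn.from_euler('xyz',s['tcp_rot'])
f=cams.grab_frame("scene");g=cams.grab_frame("top")
cv2.imwrite("pics/raw_s4.png",f[:,:,::-1]);cv2.imwrite("pics/raw_t4.png",g[:,:,::-1])
X=s['eef_pos']+R.apply([96.4,0,15.4]);ps,pt=proj("scene",X)[0],proj("top",X)[0];print(X,ps,pt)
a=cv2.resize(f[110:210,310:410][:,:,::-1],(400,400),interpolation=cv2.INTER_CUBIC)
b=cv2.resize(g[125:225,100:200][:,:,::-1],(400,400),interpolation=cv2.INTER_CUBIC)
cv2.imwrite("pics/st4.png",np.hstack([a,b]))
E
```

```text
clock: 7.12
eef_pos: [434.9, 304.4, 276.1]
tcp_rot: [3.14, -0.69, 0.113]
contact_force: [0.5, 0.5, -0.7]
opening: 0.576
grasp_force: 42.0
tool shift [-7.2  0.5  4.8] then rotvec [-0.     0.008  0.002] F [ 0.5  0.5 -0.7] TCP [434.9 304.4 276.1]
[518.48845667 313.87271745 325.55854674] [369.85755214 134.65530972] [136.14088708 179.90058471]
```

View pics/st4.png

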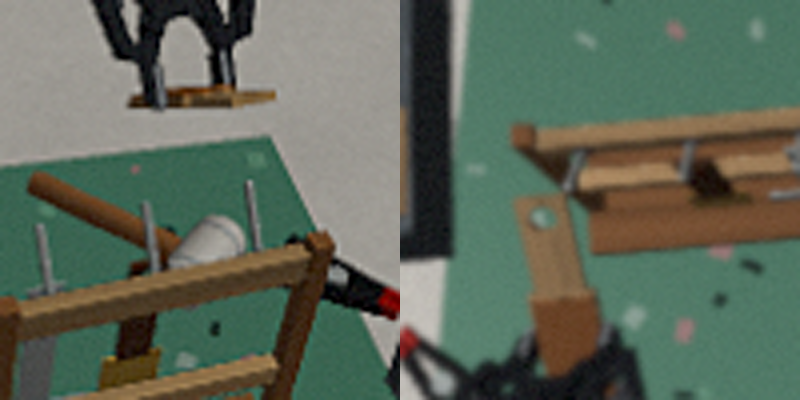

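In the top view the hole is at crop (543,217) and the peg tip at (568,190). In the scene view the peg tip is at (249,182), as predicted. I'll refine the lateral offset with centroids.

Run:
```python
from vis import *
g=cv2.imread("pics/raw_t4.png").astype(int)
sub=g[172:187,128:143]; m=sub[:,:,2]-sub[:,:,1]  # wood R-G
print(m)
w=np.clip(25-m[3:11,4:11],0,None); ys,xs=np.mgrid[3:11,4:11]
c=((w*xs).sum()/w.sum()+128,(w*ys).sum()/w.sum()+172);print(c)
s=r.sense();R=Rn.from_euler('xyz',s['tcp_rot'])
X=s['eef_pos']+R.apply([96.4,0,15.4]);cc,d=ray("top",c)
n=R.apply([0,0,1]);H=cc+d*((X-cc)@n)/(d@n);print(R.inv().apply(H-s['eef_pos']))
g=g.sum(2);print(g[160:178,136:150]//3)
```

```text
[[-41 -41 -42 -42 -37 -39 -36 -36 -34 -32 -30 -21  -5   2   2]
 [-36 -31 -29 -26 -24 -21 -15 -14 -12 -11  -6   3  12  10   4]
 [-20  -4   4   7   9   8  10  12  11  14  17  22  21   9 -11]
 [ -6  15  23  26  23  23  20  20  20  21  23  24  24   7 -21]
 [ -3  20  26  26  22  16  10   5   7  14  22  23  23  10 -21]
 [-11  17  26  26  14  -6 -19 -22 -23 -11   9  23  24  16 -14]
 [-20  10  24  23   5 -17 -26 -25 -30 -30 -10  15  21  20  -5]
 [-25   2  21  22   5 -16 -20 -25 -29 -36 -24   6  22  23   3]
 [-29  -4  18  22  13  -6 -15 -21 -29 -33 -24   6  22  23   9]
 [-34 -12  12  23  23  14  -1 -11 -17 -16  -4  13  23  25  15]
 [-38 -20   6  23  28  22  17  13  11  14  17  25  27  24  22]
 [-39 -24   4  23  28  28  25  28  25  26  25  24  25  25  20]
 [-40 -30  -2  19  24  26  26  28  27  28  25  26  26  28  22]
 [-43 -35 -12  14  25  29  27  27  26  27  25  25  26  25  25]
 [-38 -34 -16  11  23  28  27  28  27  27  26  27  26  26  27]]
(np.float64(135.42256341789053), np.float64(178.81375166889185))
[ 9.83939428e+01 -9.51455254e-02  1.54000000e+01]
[[112 109 109 107 108 107 106 105 107 1
[... 323 characters left out ...]
6  33  27  32  36  64  98  91  82  92  93  92  94]
 [ 42  28  34  34  28  45  76  95  87 100 117 113 118 125]
 [ 56  43  35  31  37  53  85  85  85 120 131 129 131 136]
 [ 83  62  45  37  45  69  94  79  91 133 138 136 131 135]
 [ 99  85  65  49  58  94  96  71  87 130 135 133 133 130]
 [104  96  87  72  81 115 104  68  76 115 122 117 106 101]
 [103 100 100  89  83  98  84  56  54  77  81  80  72  65]
 [ 98 101  97  98  91  75  61  40  32  42  41  47  45  38]
 [ 99  98 102  97  93  74  72  57  39  39  35  32  30  37]
 [ 98  99 100 104  95  81  87  86  65  41  33  33  31  33]
 [ 97  99  97 103  97  87  90  95  85  64  46  37  36  33]
 [103 102 101 100  95  86  87  98 100  88  69  51  45  43]]
```

```bash
cat >> vis.py <<'E'
Rp=Rtool(.11,.698);TIP=np.array([553.7,316,272.])
def peg(k,dy=0): delta(TIP-Rp.apply([0,0,k])-Rp.apply([97.4,-.6,15.4]),Rp)
E
python3 -c "
from vis import *
peg(14)"
```

```text
tool shift [-10.7   3.3  51.8] then rotvec [-0.003  0.004 -0.001] F [ 1.1  0.1 -0.2] TCP [435.7 305.5 278.6]
```

```bash
echo '[{"dx": -0.015, "dy": 0.004, "dz": 0.05, "aperture": 0.4}, {"dx": -0.0118, "dy": 0.004, "dz": 0.05, "aperture": 0.4}, {"dz": 0.0275, "aperture": 0.4}, {"aperture": 0.4}, {"aperture": 0.4}]' | python3 -m handwheel;echo '[{"aperture": 0.4}, {"aperture": 0.4}]' | python3 -m handwheel
python3 - <<'E'
from vis import *
peg(14)
f=cams.grab_frame("scene");g=cams.grab_frame("top")
cv2.imwrite("pics/raw_s5.png",f[:,:,::-1]);cv2.imwrite("pics/raw_t5.png",g[:,:,::-1])
a=cv2.resize(f[115:195,330:410][:,:,::-1],(400,400),interpolation=cv2.INTER_CUBIC)
b=cv2.resize(g[135:215,100:180][:,:,::-1],(400,400),interpolation=cv2.INTER_CUBIC)
cv2.imwrite("pics/st5.png",np.hstack([a,b]))
E
```

```text
clock: 7.63
eef_pos: [465.6, 300.9, 244.6]
tcp_rot: [-3.138, -0.672, 0.118]
contact_force: [0.9, -0.2, -0.1]
opening: 0.57
grasp_force: 41.9
clock: 7.8
eef_pos: [464.9, 301.4, 244.7]
tcp_rot: [-3.137, -0.673, 0.12]
contact_force: [-0.4, 0.5, -0.2]
opening: 0.579
grasp_force: 41.9
tool shift [-10.8  -4.2   7.8] then rotvec [-0.01   0.025  0.007] F [-0.4  0.5 -0.2] TCP [464.9 301.4 244.7]
```

View pics/st5.png

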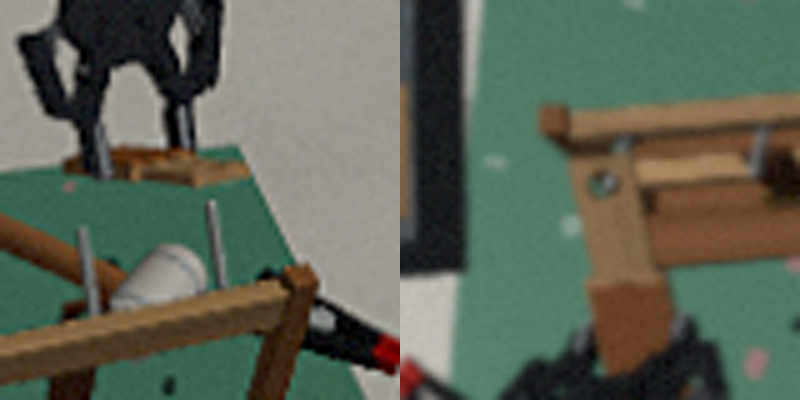

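The strop sits above and a little to one side of the peg, with the hole at top crop (603,181) and the peg passing beneath. I correct the pose.

In the tool's units: -11 mm / 400 = -0.0275, -4.2 mm / 400 = -0.0105, 0.025 rad / 1.5708 = 0.0159.

```bash
echo '[{"wx": -0.0064, "wy": 0.0159, "wz": 0.0045, "aperture": 0.4}, {"dx": -0.0275, "dy": -0.0105, "aperture": 0.4}, {"aperture": 0.4}, {"aperture": 0.4}, {"aperture": 0.4}]' | python3 -m handwheel
python3 - <<'E'
from vis import *
peg(14)
g=cams.grab_frame("top");f=cams.grab_frame("scene")
cv2.imwrite("pics/raw_s6.png",f[:,:,::-1]);cv2.imwrite("pics/raw_t6.png",g[:,:,::-1])
sub=g[160:182,128:152].astype(int);print(sub[:,:,0]-sub[:,:,1])
s=r.sense();R=Rn.from_euler('xyz',s['tcp_rot'])
print(proj("top",s['eef_pos']+R.apply([97.4,-.6,15.4])))
E
```

```text
clock: 8.32
eef_pos: [460.8, 300.7, 248.3]
tcp_rot: [3.14, -0.675, 0.121]
contact_force: [0.8, 0.2, -0.5]
opening: 0.573
grasp_force: 42.0
tool shift [-9.8 -4.4 13.1] then rotvec [-0.005  0.023  0.008] F [ 0.8  0.2 -0.5] TCP [460.8 300.7 248.3]
[[ 23  33  35  37  33  23  24  26  30  25  25  28  29  27  27  27  27  26
   26  24  25  26  25  24]
 [  6  22  26  26  26  20  22  25  25  26  24  23  24  19  21  20  19  18
   19  19  20  19  17  18]
 [-18  -5   7  16  17  16  15  18  21  23  19  18  15  16  13   7   5   3
    6  14  14  16  19  19]
 [-34 -25 -12   1  13  16  14  12  15  14  14  13  14  10   4  -4  -1  -1
    9  20  22  23  30  31]
 [-39 -35 -24 -14  -2  12  13  17  15  14  10  16  17   6  -4 -13  -4  -2
    9  25  31  34  33  35]
 [-40 -39 -35 -29 -18  -4  10  18  14  13  12  15  14  12  -4  -4  -2   2
    4  29  34  34  35  37]
 [-41 -44 -41 -38 -31 -20  -3  11  15  15  18  17  17  15   8   2   8   7
    4  28  33  32  33  33]
 [-42 -41 -42 -41 -39 -26  -4  16  17  19  18  19  20  18  21  18  20  16
   14  28  33  34  33  35]
 [-40 -43 -43 -42 -37 -15  11  22  25  27  24  
[... 697 characters left out ...]
  21  13   7  -2   0  10  18  26  25
   25  20  13  15  19  27]
 [-41 -41 -40 -41 -41 -36 -18  10  23  27  24  23  22  21  23  25  23  23
   26  20  17  15  19  27]
 [-39 -41 -41 -40 -38 -36 -24   3  21  27  27  27  26  27  26  25  25  25
   28  22  18  18  24  27]
 [-39 -42 -41 -38 -35 -30 -21  -3  20  25  27  25  27  26  26  23  26  27
   24  24  23  30  32  32]
 [-42 -40 -41 -38 -31 -26 -20  -2  16  25  27  25  28  27  25  24  24  27
   26  25  24  31  34  37]
 [-41 -41 -43 -38 -31 -26 -21  -8  13  26  28  27  28  24  28  24  26  25
   23  25  23  29  36  37]
 [-42 -40 -41 -41 -31 -29 -25 -18   7  24  27  25  24  27  27  26  26  27
   25  25  25  29  36  37]]
[[140.33717393 172.69840113]]
```

```bash
python3 - <<'E'
from vis import *
s=r.sense();print(s['qpos'].round(3),s['eef_pos'],s['tcp_rot'],s['joint_efforts'].round(1))
E
echo '[{"aperture": 0.4}, {"aperture": 0.4}, {"aperture": 0.4}]' | python3 -m handwheel
```

```text
[ 0.809  0.07   2.197 -0.941  0.515  3.016] [460.92318796 300.66054971 248.26297511] [ 3.14021835 -0.67471772  0.1203095 ] [  0.1 -36.  -30.5  -1.9  -0.5  -0. ]
clock: 8.67
eef_pos: [461.0, 300.6, 248.3]
tcp_rot: [3.14, -0.675, 0.12]
contact_force: [0.5, -0.1, -0.2]
opening: 0.574
grasp_force: 42.0
```

Joint 6 is at its limit. The hole is round, so I can turn the strop about the peg axis by −0.25 rad and insert it that way.

In the tool's units: -0.12 rad / 1.5708 = -0.0764.

```bash
sed -i 's/^Rp=Rtool(.11,.698);/Rp=Rtool(.11,.698)*Rn.from_euler("z",-.25);/' vis.py; echo '[{"wz": -0.0764, "aperture": 0.4}, {"wz": -0.0764, "aperture": 0.4}, {"wy": 0.0127, "aperture": 0.4}, {"aperture": 0.4}, {"aperture": 0.4}]' | python3 -m handwheel; python3 -c "
from vis import *
peg(14);print(r.sense()['qpos'].round(2))"
```

```text
clock: 9.08
eef_pos: [460.8, 300.5, 248.1]
tcp_rot: [2.95, -0.671, 0.427]
contact_force: [1.1, -0.5, -0.8]
opening: 0.571
grasp_force: 42.0
tool shift [-11.3  17.3  12.6] then rotvec [-0.01   0.002 -0.003] F [ 1.1 -0.5 -0.8] TCP [460.8 300.5 248.1]
[ 0.81  0.07  2.21 -1.    0.51  2.83]
```

Careful with the scale: shifts go in shares of 400 mm and turns go in shares of pi/2 rad. That gives: 8.7 mm / 400 = 0.0218, 8.6 mm / 400 = 0.0215.

```bash
echo '[{"dx": -0.014, "dy": 0.0215, "dz": 0.01, "aperture": 0.4}, {"dx": -0.0143, "dy": 0.0218, "dz": 0.01, "aperture": 0.4}, {"aperture": 0.4}, {"aperture": 0.4}, {"aperture": 0.4}]' | python3 -m handwheel
python3 - <<'E'
from vis import *
peg(14);print(r.sense()['qpos'].round(2))
f=cams.grab_frame("scene");g=cams.grab_frame("top")
cv2.imwrite("pics/raw_s7.png",f[:,:,::-1]);cv2.imwrite("pics/raw_t7.png",g[:,:,::-1])
s=r.sense();R=Rn.from_euler('xyz',s['tcp_rot']);X=s['eef_pos']+R.apply([97.4,-.6,15.4]);print(X,proj("top",X),proj("scene",X))
a=cv2.resize(f[125:190,335:400][:,:,::-1],(400,400),interpolation=cv2.INTER_CUBIC)
b=cv2.resize(g[150:215,110:175][:,:,::-1],(400,400),interpolation=cv2.INTER_CUBIC)
cv2.imwrite("pics/st7.png",np.hstack([a,b]))
E
```

```text
clock: 9.5
eef_pos: [463.4, 281.3, 237.9]
tcp_rot: [2.95, -0.672, 0.428]
contact_force: [-0.0, 0.1, -0.1]
opening: 0.573
grasp_force: 42.0
tool shift [-0.7 -0.   4.6] then rotvec [-0.01   0.001 -0.003] F [-0.   0.1 -0.1] TCP [463.4 281.3 237.9]
[ 0.77  0.07  2.24 -1.05  0.46  2.86]
[542.39012225 315.12497118 286.79702302] [[139.96376752 174.65690242]] [[370.66038631 149.34084138]]
```

View pics/st7.png

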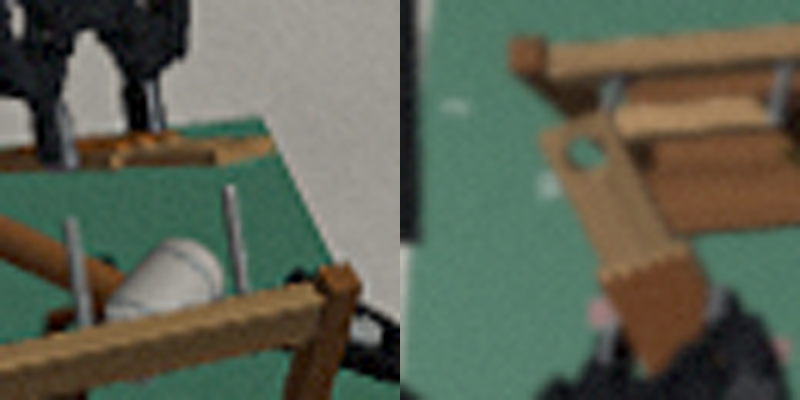

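The hole centre at raw (140.0,174.3) matches the prediction (139.96,174.66). I slide it on along the peg while watching the force.

In the tool's units: 5 mm / 400 = 0.0125, -0.7 mm / 400 = -0.0018, -0.01 rad / 1.5708 = -0.0064.

```bash
echo '[{"wx": -0.0064, "dx": -0.0018, "dz": 0.0125, "aperture": 0.4}, {"dz": 0.0125, "aperture": 0.4}, {"dz": 0.0125, "aperture": 0.4}, {"dz": 0.0125, "aperture": 0.4}, {"aperture": 0.4}]' | python3 -m handwheel;  python3 - <<'E'
from vis import *
peg(-2);print(r.sense()['qpos'].round(2))
E
echo '[{"dz": 0.0075, "aperture": 0.4}, {"dz": 0.0075, "aperture": 0.4}, {"aperture": 0.4}]' | python3 -m handwheel;  python3 - <<'E'
from vis import *
peg(-8);print(r.sense()['qpos'].round(2))
f=cams.grab_frame("scene");g=cams.grab_frame("top")
a=cv2.resize(f[125:190,335:400][:,:,::-1],(400,400),interpolation=cv2.INTER_CUBIC)
b=cv2.resize(g[150:215,110:175][:,:,::-1],(400,400),interpolation=cv2.INTER_CUBIC)
cv2.imwrite("pics/st8.png",np.hstack([a,b]))
E
```

```text
clock: 10.02
eef_pos: [475.7, 282.5, 221.1]
tcp_rot: [2.939, -0.67, 0.429]
contact_force: [-0.2, -0.5, -0.2]
opening: 0.574
grasp_force: 42.0
tool shift [ 0.7  0.1 -0.2] then rotvec [-0.     0.002 -0.002] F [-0.2 -0.5 -0.2] TCP [475.7 282.5 221.1]
[ 0.76  0.12  2.24 -1.13  0.44  2.94]
clock: 10.27
eef_pos: [479.4, 282.9, 217.0]
tcp_rot: [2.939, -0.671, 0.429]
contact_force: [0.5, 0.1, -0.4]
opening: 0.573
grasp_force: 42.0
tool shift [0.5 0.  0.2] then rotvec [-0.     0.002 -0.002] F [ 0.5  0.1 -0.4] TCP [479.4 282.9 217. ]
[ 0.75  0.13  2.24 -1.15  0.43  2.96]
```

View pics/st8.png

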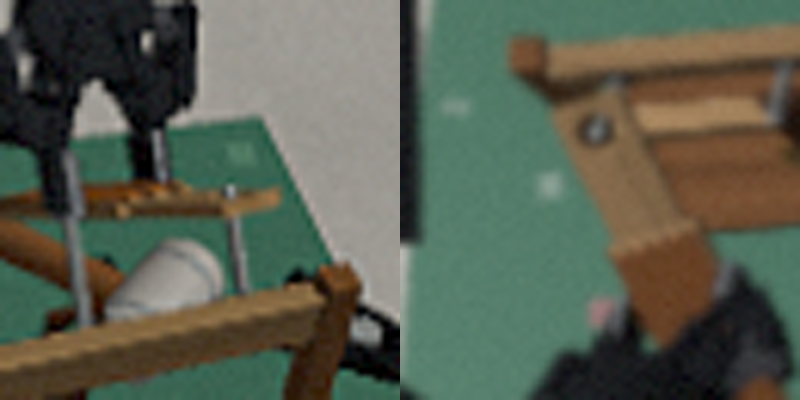

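The peg tip at scene crop (232,188) comes up through the hole, and in the top view it is centred at (598,128). I slide further, easing joint 6 by turning about the peg.

In the tool's units: 2.9 mm / 400 = 0.0073, 2 mm / 400 = 0.005, -0.03 rad / 1.5708 = -0.0191.

```bash
sed -i 's/"z",-.25/"z",-.37/' vis.py; echo '[{"wz": -0.0191, "dy": 0.0073, "dz": 0.005, "aperture": 0.4}, {"wz": -0.0191, "dy": 0.0073, "dz": 0.005, "aperture": 0.4}, {"wz": -0.0191, "dy": 0.0073, "dz": 0.005, "aperture": 0.4}, {"wz": -0.0191, "dy": 0.0073, "dz": 0.005, "aperture": 0.4}, {"aperture": 0.4}]' | python3 -m handwheel;  python3 - <<'E'
from vis import *
peg(-16);print(r.sense()['qpos'].round(2))
E
echo '[{"dz": 0.01, "aperture": 0.4}, {"dz": 0.01, "aperture": 0.4}, {"dz": 0.01, "aperture": 0.4}, {"aperture": 0.4}]' | python3 -m handwheel;  python3 - <<'E'
from vis import *
peg(-28);print(r.sense()['qpos'].round(2))
E
```

```text
clock: 10.78
eef_pos: [488.3, 272.4, 213.4]
tcp_rot: [2.849, -0.642, 0.577]
contact_force: [-1.3, -0.1, -1.2]
opening: 0.574
grasp_force: 42.0
tool shift [ 0.7 -0.1  0.6] then rotvec [-0.     0.001 -0.001] F [-1.3 -0.1 -1.2] TCP [488.3 272.4 213.4]
[ 0.72  0.14  2.24 -1.18  0.41  2.84]
clock: 11.12
eef_pos: [496.0, 273.7, 203.4]
tcp_rot: [2.85, -0.641, 0.575]
contact_force: [-1.2, -0.0, -1.0]
opening: 0.572
grasp_force: 42.0
tool shift [ 0.9  0.4 -0.1] then rotvec [-0.001  0.002 -0.002] F [-1.2 -0.  -1. ] TCP [496.  273.7 203.4]
[ 0.71  0.17  2.23 -1.24  0.39  2.89]
```

The hole is now about 28 mm down the peg. I release the strop and back out.

In the tool's units: -5 mm / 400 = -0.0125, -3 mm / 400 = -0.0075.

```bash
echo '[{"aperture": 0.6}, {"aperture": 0.68}, {"aperture": 0.74}, {"dz": -0.0075, "aperture": 0.74}, {"dz": -0.0125, "aperture": 0.74}]' | python3 -m handwheel; echo '[{"dz": -0.025, "aperture": 0.74}, {"dz": -0.0375, "aperture": 0.74}, {"dz": -0.05, "aperture": 0.74}, {"dz": -0.05, "aperture": 0.74}, {"dz": -0.05, "aperture": 0.74}]' | python3 -m handwheel;echo '[{"dz": -0.05, "aperture": 0.74}, {"dz": -0.05, "aperture": 0.74}, {"aperture": 0.74}, {"aperture": 0.74}]' | python3 -m handwheel
python3 - <<'E'
from vis import *
print(r.sense()['qpos'].round(2))
f=cams.grab_frame("scene");g=cams.grab_frame("top")
cv2.imwrite("pics/raw_s9.png",f[:,:,::-1]);cv2.imwrite("pics/raw_t9.png",g[:,:,::-1])
a=cv2.resize(f[130:250,290:410][:,:,::-1],(400,400),interpolation=cv2.INTER_CUBIC)
b=cv2.resize(g[125:225,110:210][:,:,::-1],(400,400),interpolation=cv2.INTER_CUBIC)
cv2.imwrite("pics/st9.png",np.hstack([a,b]))
E
```

```text
clock: 11.53
eef_pos: [490.5, 272.9, 210.3]
tcp_rot: [2.85, -0.642, 0.575]
contact_force: [-0.5, -0.2, -0.3]
opening: 0.736
grasp_force: 0.0
clock: 11.95
eef_pos: [435.4, 266.8, 276.2]
tcp_rot: [2.85, -0.641, 0.575]
contact_force: [-0.8, 0.2, 1.1]
opening: 0.74
grasp_force: 0.0
clock: 12.28
eef_pos: [410.7, 264.8, 307.3]
tcp_rot: [2.851, -0.645, 0.576]
contact_force: [0.3, 0.0, 0.5]
opening: 0.741
grasp_force: 0.0
[ 0.86 -0.14  2.25 -0.81  0.65  2.52]
```

View pics/st9.png

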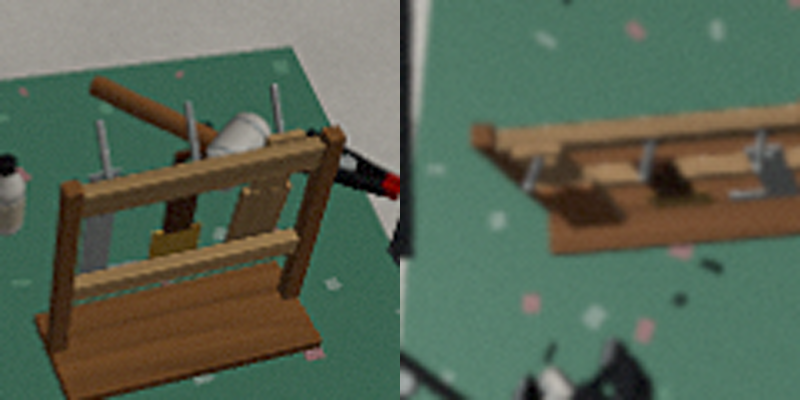

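The strop hangs on the bare peg: its handle shows at the rail around scene crop (265,205), its blade is down, and the gripper is clear. Next is the lid. From the lid corners the case yaw is −0.161 and the centre is (622.4,−136.2). The handle is at about (476,−112,68), and the knob is near case y = −101, its inner end.

```bash
cat >> vis.py <<'E'
RL=Rtool(1.41,0);CX=np.array([np.cos(.161),-np.sin(.161),0]);CY=np.array([np.sin(.161),np.cos(.161),0])
HND=np.array([476,-112,68.]);CC=np.array([622.4,-136.2,0])
E
python3 - <<'E'
from vis import *
delta([420,100,300],RL)
s=r.sense();R=Rn.from_euler('xyz',s['tcp_rot']);print(R.inv().apply(np.array([420,100,300])-s['eef_pos']))
E
```

```text
tool shift [-69.  149.4  -1.4] then rotvec [ 0.534 -0.485 -0.893] F [-0.  -0.6 -0.6] TCP [410.9 264.2 305.8]
[-69.01068887 149.37672785  -1.42510707]
```

In the tool's units: 37 mm / 400 = 0.0925, -17 mm / 400 = -0.0425, -0.0893 rad / 1.5708 = -0.0569.

```bash
echo '[{"dx": -0.0425, "dy": 0.0925, "aperture": 0.5}, {"dx": -0.0425, "dy": 0.0925, "aperture": 0.5}, {"dx": -0.0425, "dy": 0.0925, "aperture": 0.5}, {"dx": -0.0425, "dy": 0.0925, "aperture": 0.5}, {"wx": 0.034, "wy": -0.0309, "wz": -0.0569, "aperture": 0.5}]' | python3 -m handwheel;echo '[{"wx": 0.034, "wy": -0.0309, "wz": -0.0569, "aperture": 0.5}, {"wx": 0.034, "wy": -0.0309, "wz": -0.0569, "aperture": 0.5}, {"wx": 0.034, "wy": -0.0309, "wz": -0.0569, "aperture": 0.5}, {"wx": 0.034, "wy": -0.0309, "wz": -0.0569, "aperture": 0.5}, {"wx": 0.034, "wy": -0.0309, "wz": -0.0569, "aperture": 0.5}]' | python3 -m handwheel;echo '[{"wx": 0.034, "wy": -0.0309, "wz": -0.0569, "aperture": 0.5}, {"wx": 0.034, "wy": -0.0309, "wz": -0.0569, "aperture": 0.5}, {"wx": 0.034, "wy": -0.0309, "wz": -0.0569, "aperture": 0.5}, {"wx": 0.034, "wy": -0.0309, "wz": -0.0569, "aperture": 0.5}, {"aperture": 0.5}]' | python3 -m handwheel
python3 -c "
from vis import *
print(r.sense()['qpos'].round(2));delta(HND+[0,0,82],RL)"
```

```text
clock: 12.8
eef_pos: [418.0, 117.3, 296.3]
tcp_rot: [2.852, -0.591, 0.617]
contact_force: [-0.7, 0.1, -1.1]
opening: 0.498
grasp_force: 0.0
clock: 13.22
eef_pos: [419.7, 119.2, 297.4]
tcp_rot: [2.932, -0.284, 0.973]
contact_force: [-0.3, -0.6, 0.0]
opening: 0.501
grasp_force: 0.0
clock: 13.63
eef_pos: [421.5, 119.8, 297.2]
tcp_rot: [3.092, -0.043, 1.305]
contact_force: [-0.2, 0.1, 0.4]
opening: 0.501
grasp_force: 0.0
[ 0.26 -0.03  1.99  0.01  1.11  0.53]
tool shift [-215.5  106.5  143.5] then rotvec [ 0.052 -0.04  -0.106] F [-0.2  0.1  0.4] TCP [421.5 119.8 297.2]
```

In the tool's units: -38 mm / 400 = -0.095, -30 mm / 400 = -0.075, -0.106 rad / 1.5708 = -0.0675.

```bash
echo '[{"wx": 0.0331, "wy": -0.0255, "wz": -0.0675, "aperture": 0.4}, {"dx": -0.075, "dy": 0.025, "aperture": 0.4}, {"dx": -0.095, "dy": 0.025, "aperture": 0.4}, {"dx": -0.095, "dy": 0.025, "aperture": 0.4}, {"dx": -0.095, "dy": 0.025, "aperture": 0.4}]' | python3 -m handwheel;echo '[{"dx": -0.095, "dy": 0.025, "aperture": 0.4}, {"dx": -0.05, "dy": 0.025, "dz": 0.05, "aperture": 0.4}, {"dz": 0.075, "aperture": 0.4}, {"aperture": 0.4}, {"aperture": 0.4}]' | python3 -m handwheel
python3 -c "
from vis import *
print(r.sense()['qpos'].round(2));delta(HND+[0,0,42],RL)"
```

```text
clock: 14.05
eef_pos: [435.3, -30.3, 296.8]
tcp_rot: [3.138, -0.004, 1.405]
contact_force: [0.7, -0.2, -0.1]
opening: 0.402
grasp_force: 0.0
clock: 14.47
eef_pos: [444.6, -89.0, 246.2]
tcp_rot: [-3.141, -0.004, 1.404]
contact_force: [-0.5, 0.4, 0.7]
opening: 0.399
grasp_force: 0.0
[-0.2   0.09  1.99  0.    1.06 -0.04]
tool shift [-17.9  34.9 136.2] then rotvec [-0.001 -0.004 -0.006] F [-0.5  0.4  0.7] TCP [444.6 -89.  246.2]
```

In the tool's units: 36 mm / 400 = 0.09, 26 mm / 400 = 0.065.

```bash
echo '[{"dx": -0.0225, "dy": 0.0425, "dz": 0.025, "aperture": 0.4}, {"dx": -0.0225, "dy": 0.045, "dz": 0.065, "aperture": 0.4}, {"dz": 0.09, "aperture": 0.4}, {"dz": 0.09, "aperture": 0.4}, {"dz": 0.065, "aperture": 0.4}]' | python3 -m handwheel;echo '[{"aperture": 0.4}, {"aperture": 0.4}]' | python3 -m handwheel
python3 -c "
from vis import *
delta(HND+[0,0,6],RL)"
```

```text
clock: 14.88
eef_pos: [478.6, -111.3, 112.9]
tcp_rot: [3.138, -0.004, 1.407]
contact_force: [-0.7, -0.2, -0.0]
opening: 0.399
grasp_force: 0.0
clock: 15.05
eef_pos: [478.3, -111.3, 114.2]
tcp_rot: [3.14, -0.004, 1.408]
contact_force: [0.8, -0.3, 0.9]
opening: 0.398
grasp_force: 0.0
tool shift [-1.2 -2.2 40.2] then rotvec [ 0.002 -0.004 -0.002] F [ 0.8 -0.3  0.9] TCP [ 478.3 -111.3  114.2]
```

In the tool's units: 15 mm / 400 = 0.0375, 13 mm / 400 = 0.0325.

```bash
echo '[{"dx": -0.0025, "dy": -0.0025, "dz": 0.0375, "aperture": 0.4}, {"dz": 0.0325, "aperture": 0.4}, {"dz": 0.015, "aperture": 0.4}, {"dz": 0.015, "aperture": 0.4}, {"aperture": 0.4}]' | python3 -m handwheel;echo '[{"aperture": 0.3}, {"aperture": 0.22}, {"aperture": 0.16}, {"aperture": 0.13}, {"aperture": 0.1}]' | python3 -m handwheel 25;echo '[{"aperture": 0.05}, {"aperture": 0.0}, {"aperture": 0.0}, {"aperture": 0.0}]' | python3 -m handwheel 25
```

```text
clock: 15.47
eef_pos: [478.0, -112.7, 74.6]
tcp_rot: [3.137, -0.003, 1.408]
contact_force: [0.3, 0.0, 0.6]
opening: 0.399
grasp_force: 0.0
clock: 15.88
eef_pos: [475.4, -112.3, 73.9]
tcp_rot: [-3.141, -0.004, 1.407]
contact_force: [-6.4, 0.8, 7.0]
opening: 0.115
grasp_force: 24.4
clock: 16.22
eef_pos: [475.4, -112.3, 73.9]
tcp_rot: [-3.141, -0.004, 1.407]
contact_force: [-6.1, 1.4, 5.7]
opening: 0.117
grasp_force: 24.4
```

The handle is held at about 10 mm. Now a gentle tug in small steps.

In the tool's units: -1.5 mm / 400 = -0.0038.

```bash
echo '[{"dy": -0.0038, "aperture": 0.0}, {"aperture": 0.0}]' | python3 -m handwheel 30; echo '[{"dz": -0.0025, "aperture": 0.0}, {"dz": -0.0025, "aperture": 0.0}, {"aperture": 0.0}]' | python3 -m handwheel; echo '[{"dz": -0.0025, "aperture": 0.0}, {"aperture": 0.0}]' | python3 -m handwheel; echo '[{"dz": -0.0025, "aperture": 0.0}, {"aperture": 0.0}]' | python3 -m handwheel
```

```text
clock: 16.38
eef_pos: [475.3, -112.3, 74.0]
tcp_rot: [3.139, -0.004, 1.407]
contact_force: [-3.7, -0.1, 3.1]
opening: 0.114
grasp_force: 29.7
clock: 16.63
eef_pos: [475.3, -112.3, 75.7]
tcp_rot: [3.14, -0.004, 1.407]
contact_force: [-3.2, 1.8, -2.3]
opening: 0.115
grasp_force: 29.3
clock: 16.8
eef_pos: [475.3, -112.3, 76.6]
tcp_rot: [3.14, -0.004, 1.407]
contact_force: [-3.9, 1.8, -3.7]
opening: 0.114
grasp_force: 29.3
clock: 16.97
eef_pos: [475.3, -112.3, 77.2]
tcp_rot: [3.14, -0.004, 1.407]
contact_force: [-1.0, 1.0, -12.6]
opening: 0.116
grasp_force: 29.4
```

It moved freely for about 3 mm, then the force jumped from −3.7 to −12.6 N, so the lid is caught. I lower it, let go and go to the catch.

In the tool's units: 2 mm / 400 = 0.005.

```bash
echo '[{"dz": 0.005, "aperture": 0.0}, {"dz": 0.005, "aperture": 0.0}, {"aperture": 0.0}, {"aperture": 0.15}, {"aperture": 0.3}]' | python3 -m handwheel; echo '[{"aperture": 0.38}, {"dz": -0.025, "aperture": 0.38}, {"dz": -0.05, "aperture": 0.38}, {"dz": -0.05, "aperture": 0.38}, {"dz": -0.05, "aperture": 0.38}]' | python3 -m handwheel
python3 - <<'E'
from vis import *
g=cams.grab_frame("top").astype(int); f=cams.grab_frame("scene").astype(int)
for n,im,u,v in(("top",g,(238+292/3.9),(128+326/3.9)),("scene",f,204,200)):
    m=(im[:,:,0]-np.maximum(im[:,:,1],im[:,:,2])>60); 
    c,l,st,ce=cv2.connectedComponentsWithStats(m.astype(np.uint8))
    print(n,u,v,[(st[i].tolist(),ce[i].round(1).tolist()) for i in range(1,c) if abs(ce[i]-[u,v]).max()<15])
K0=np.array([CC+CX*-136-CY*q+[0,0,86] for q in(100,126)]);print(K0,proj("top",K0),proj("scene",K0),proj("top",K0-[0,0,34]),proj("scene",K0-[0,0,34]))
E
```

```text
clock: 17.38
eef_pos: [477.2, -112.9, 74.4]
tcp_rot: [3.136, -0.003, 1.408]
contact_force: [-0.1, 0.1, 0.5]
opening: 0.28
grasp_force: 0.0
clock: 17.8
eef_pos: [476.1, -112.9, 145.5]
tcp_rot: [3.137, -0.003, 1.407]
contact_force: [0.4, -0.4, 1.0]
opening: 0.384
grasp_force: 0.0
top 312.87179487179486 211.5897435897436 []
scene 204 200 [([202, 196, 4, 8, 19], [203.4, 199.6])]
[[ 472.12828846 -213.105219     86.        ]
 [ 467.96034925 -238.76897327   86.        ]] [[311.97463314 211.82778825]
 [319.60002242 213.21144234]] [[203.64468626 197.15759847]
 [196.01496139 197.18469507]] [[310.56801236 213.16031119]
 [318.01476101 214.51120212]] [[204.76512085 203.65583201]
 [197.26317078 203.6787683 ]]
```

The knob is at about 101–103 mm from the middle line. I push it outward with closed fingers from its inner side.

```bash
python3 -c "
from vis import *
delta(CC+CX*-138-CY*76+[0,0,86],RL)"
```

```text
tool shift [-75.6   7.5  61.4] then rotvec [ 0.01  -0.003 -0.003] F [-0.2 -0.3 -0.4] TCP [ 478.3 -113.4  147.6]
```

In the tool's units: -38.6 mm / 400 = -0.0965, -37 mm / 400 = -0.0925.

```bash
echo '[{"dx": -0.0925, "dy": 0.01, "aperture": 0.0}, {"dx": -0.0965, "dy": 0.0088, "aperture": 0.0}, {"aperture": 0.0}, {"aperture": 0.0}, {"aperture": 0.0}]' | python3 -m handwheel;echo '[{"dz": 0.05, "aperture": 0.0}, {"dz": 0.05, "aperture": 0.0}, {"dz": 0.03, "aperture": 0.0}, {"dz": 0.02, "aperture": 0.0}, {"aperture": 0.0}]' | python3 -m handwheel
python3 -c "
from vis import *
delta(CC+CX*-138-CY*76+[0,0,86],RL)"
```

```text
clock: 18.32
eef_pos: [470.5, -188.4, 143.4]
tcp_rot: [3.139, -0.004, 1.406]
contact_force: [-0.0, 0.8, -0.3]
opening: 0.005
grasp_force: 0.0
clock: 18.73
eef_pos: [470.0, -187.0, 82.1]
tcp_rot: [3.141, -0.004, 1.409]
contact_force: [-0.1, -0.7, -0.6]
opening: 0.002
grasp_force: 0.0
tool shift [-1.4  4.3 -3.9] then rotvec [ 0.    -0.004 -0.001] F [-0.1 -0.7 -0.6] TCP [ 470.  -187.    82.1]
```

In the tool's units: -4 mm / 400 = -0.01, -3 mm / 400 = -0.0075.

```bash
echo '[{"dx": -0.0075, "dy": 0.0075, "aperture": 0.0}, {"dx": -0.01, "aperture": 0.0}, {"dx": -0.01, "aperture": 0.0}, {"aperture": 0.0}]' | python3 -m handwheel;echo '[{"dx": -0.0125, "aperture": 0.0}, {"dx": -0.0125, "aperture": 0.0}, {"dx": -0.0125, "aperture": 0.0}, {"aperture": 0.0}]' | python3 -m handwheel;echo '[{"dx": -0.0075, "aperture": 0.0}, {"dx": -0.005, "aperture": 0.0}, {"aperture": 0.0}]' | python3 -m handwheel
python3 -c "
from vis import *
s=r.sense();d=s['eef_pos']-CC;print('case y',d@CY,'x',d@CX,s['contact_force']@CY)"
```

```text
clock: 19.07
eef_pos: [472.8, -200.5, 84.3]
tcp_rot: [3.137, -0.003, 1.407]
contact_force: [-0.2, 0.6, -0.1]
opening: -0.003
grasp_force: 0.0
clock: 19.4
eef_pos: [469.5, -215.5, 83.6]
tcp_rot: [3.138, -0.003, 1.407]
contact_force: [-0.3, -0.8, 0.2]
opening: 0.001
grasp_force: 0.0
clock: 19.65
eef_pos: [468.8, -218.6, 83.4]
tcp_rot: [3.139, -0.005, 1.406]
contact_force: [3.0, 8.7, 3.7]
opening: -0.002
grasp_force: 4.5
case y -105.90674555437289 x -138.38437648118605 9.053727977204563
```

In the tool's units: -1.5 mm / 400 = -0.0038.

```bash
echo '[{"dx": -0.0038, "aperture": 0.0}, {"aperture": 0.0}]' | python3 -m handwheel
python3 - <<'E'
from vis import *
s=r.sense();d=s['eef_pos']-CC;print('case y',d@CY,'x',d@CX,s['contact_force']@CY)
f=cams.grab_frame("scene").astype(int)
m=(f[:,:,0]-np.maximum(f[:,:,1],f[:,:,2])>60)
c,l,st,ce=cv2.connectedComponentsWithStats(m.astype(np.uint8))
print([(st[i].tolist(),ce[i].round(1).tolist()) for i in range(1,c) if abs(ce[i]-[200,200]).max()<15])
E
```

```text
clock: 19.82
eef_pos: [468.7, -218.8, 83.4]
tcp_rot: [3.139, -0.007, 1.406]
contact_force: [4.3, 17.2, 5.0]
opening: -0.001
grasp_force: 9.0
case y -106.1549988050516 x -138.4344844055866 17.716514176062816
[([197, 199, 3, 6, 11], [198.2, 201.5])]
```

```bash
echo '[{"dx": 0.015, "aperture": 0.0}, {"dx": 0.025, "dz": -0.025, "aperture": 0.0}, {"dz": -0.0625, "aperture": 0.0}, {"dx": 0.05, "dz": -0.075, "aperture": 0.0}, {"aperture": 0.0}]' | python3 -m handwheel
python3 - <<'E'
from vis import *
f=cams.grab_frame("scene").astype(int);g=cams.grab_frame("top").astype(int)
for im,p in((f,[200,200]),(g,[316,212])):
    m=(im[:,:,0]-np.maximum(im[:,:,1],im[:,:,2])>50)
    c,l,st,ce=cv2.connectedComponentsWithStats(m.astype(np.uint8))
    print([(st[i].tolist(),ce[i].round(1).tolist()) for i in range(1,c) if abs(ce[i]-p).max()<15])
delta(HND+[0,0,80],RL)
E
```

```text
clock: 20.28
eef_pos: [476.7, -184.6, 153.4]
tcp_rot: [3.133, -0.003, 1.408]
contact_force: [0.6, -1.4, 1.3]
opening: 0.001
grasp_force: 0.0
[([196, 196, 4, 9, 26], [197.9, 199.7])]
[([317, 214, 3, 1, 3], [318.0, 214.0])]
tool shift [ 72.5 -10.9   2.3] then rotvec [ 0.006 -0.003 -0.001] F [-0.4  0.8  0.1] TCP [ 475.  -185.3  150.2]
```

The knob stopped hard, most likely at its outer end stop (17 N against 2 N of friction). The new tug will tell.

In the tool's units: 36.5 mm / 400 = 0.0913, 36 mm / 400 = 0.09.

```bash
echo '[{"dx": 0.09, "dy": -0.0125, "aperture": 0.38}, {"dx": 0.0913, "dy": -0.0148, "aperture": 0.38}, {"aperture": 0.38}, {"aperture": 0.38}]' | python3 -m handwheel; echo '[{"dz": 0.0625, "aperture": 0.38}, {"dz": 0.0625, "aperture": 0.38}, {"dz": 0.0375, "aperture": 0.38}, {"dz": 0.015, "aperture": 0.38}, {"aperture": 0.38}]' | python3 -m handwheel; python3 -c "
from vis import *
delta(HND+[0,0,6],RL)"
```

```text
clock: 20.72
eef_pos: [474.5, -111.0, 148.1]
tcp_rot: [3.14, -0.003, 1.41]
contact_force: [-0.1, -1.3, -0.3]
opening: 0.383
grasp_force: 0.0
clock: 21.13
eef_pos: [474.3, -112.6, 76.2]
tcp_rot: [-3.141, -0.004, 1.407]
contact_force: [-0.2, -0.4, -0.2]
opening: 0.379
grasp_force: 0.0
tool shift [0.9 1.6 2.2] then rotvec [-0.    -0.004 -0.003] F [-0.2 -0.4 -0.2] TCP [ 474.3 -112.6   76.2]
```

In the tool's units: 2 mm / 400 = 0.005, 1 mm / 400 = 0.0025.

```bash
echo '[{"dy": 0.0025, "dz": 0.005, "aperture": 0.3}, {"aperture": 0.2}, {"aperture": 0.1}, {"aperture": 0.0}, {"aperture": 0.0}]' | python3 -m handwheel 30;  echo '[{"dz": -0.0038, "aperture": 0.0}, {"dz": -0.0038, "aperture": 0.0}, {"aperture": 0.0}]' | python3 -m handwheel; echo '[{"dz": -0.0025, "aperture": 0.0}, {"aperture": 0.0}]' | python3 -m handwheel; echo '[{"dz": -0.0025, "aperture": 0.0}, {"aperture": 0.0}]' | python3 -m handwheel
```

```text
clock: 21.55
eef_pos: [475.3, -112.3, 76.4]
tcp_rot: [3.14, -0.003, 1.408]
contact_force: [-5.1, -2.1, 2.2]
opening: 0.115
grasp_force: 29.2
clock: 21.8
eef_pos: [475.4, -112.3, 79.2]
tcp_rot: [3.14, -0.003, 1.408]
contact_force: [-5.2, -3.2, -1.8]
opening: 0.113
grasp_force: 29.3
clock: 21.97
eef_pos: [475.4, -112.3, 80.1]
tcp_rot: [3.14, -0.003, 1.408]
contact_force: [-5.8, -1.9, -1.5]
opening: 0.114
grasp_force: 29.3
clock: 22.13
eef_pos: [475.4, -112.3, 81.1]
tcp_rot: [3.14, -0.003, 1.408]
contact_force: [-3.9, -2.6, -1.9]
opening: 0.116
grasp_force: 29.3
```

The lid rises freely at 4.7 mm with under 2 N, so I lift along the arc.

In the tool's units: -13.3 mm / 400 = -0.0333, -13 mm / 400 = -0.0325.

```bash
echo '[{"dy": 0.0008, "dz": -0.02, "aperture": 0.0}, {"dy": 0.0025, "dz": -0.0333, "aperture": 0.0}, {"dy": 0.0043, "dz": -0.0325, "aperture": 0.0}, {"dy": 0.0055, "dz": -0.0318, "aperture": 0.0}, {"aperture": 0.0}]' | python3 -m handwheel 40; python3 -c "
from vis import *
print((r.sense()['contact_force']).round(1))"; echo '[{"dy": 0.0073, "dz": -0.0315, "aperture": 0.0}, {"dy": 0.0088, "dz": -0.0313, "aperture": 0.0}, {"dy": 0.0103, "dz": -0.0308, "aperture": 0.0}, {"dy": 0.012, "dz": -0.0303, "aperture": 0.0}, {"aperture": 0.0}]' | python3 -m handwheel
python3 - <<'E'
from vis import *
s=r.sense();d=s['eef_pos']-np.array([475.4,-112.3,76.4]);print(d@CX,d@CY,d[2],'theta',np.arctan2(d[2],260-d@CX),np.hypot(d[2],260-d@CX),'Fcase',s['contact_force']@CX,s['contact_force']@CY)
E
```

```text
clock: 22.55
eef_pos: [481.2, -113.4, 130.3]
tcp_rot: [3.139, -0.003, 1.408]
contact_force: [-6.2, -1.8, -1.2]
opening: 0.109
grasp_force: 39.5
[-6.2 -1.8 -1.2]
clock: 22.97
eef_pos: [496.9, -116.1, 180.1]
tcp_rot: [3.137, -0.003, 1.408]
contact_force: [-5.7, -2.1, -0.1]
opening: 0.11
grasp_force: 39.4
21.78995936590823 -0.2642775365882015 103.70451190258021 theta 0.4106036183525232 259.80502159859816 Fcase -5.337597986981992 -2.9720672179909378
```

In the tool's units: -11.9 mm / 400 = -0.0298, -11.5 mm / 400 = -0.0288.

```bash
echo '[{"dy": 0.0133, "dz": -0.0298, "aperture": 0.0}, {"dy": 0.015, "dz": -0.0288, "aperture": 0.0}, {"dy": 0.0163, "dz": -0.0283, "aperture": 0.0}, {"dy": 0.0178, "dz": -0.0273, "aperture": 0.0}, {"dy": 0.019, "dz": -0.0263, "aperture": 0.0}]' | python3 -m handwheel; echo '[{"dy": 0.0203, "dz": -0.0255, "aperture": 0.0}, {"dy": 0.0218, "dz": -0.0243, "aperture": 0.0}, {"dy": 0.0228, "dz": -0.0233, "aperture": 0.0}, {"dy": 0.0238, "dz": -0.022, "aperture": 0.0}, {"aperture": 0.0}]' | python3 -m handwheel
python3 - <<'E'
from vis import *
s=r.sense();d=s['eef_pos']-np.array([475.4,-112.3,76.4]);print(d@CX,d@CY,d[2],'theta',np.arctan2(d[2],260-d@CX),np.hypot(d[2],260-d@CX),'Fcase',s['contact_force']@CX,s['contact_force']@CY)
E
```

```text
clock: 23.38
eef_pos: [528.0, -121.5, 234.8]
tcp_rot: [3.139, -0.003, 1.407]
contact_force: [-0.9, -2.7, -3.2]
opening: 0.109
grasp_force: 38.9
clock: 23.8
eef_pos: [564.2, -127.7, 274.8]
tcp_rot: [3.136, -0.003, 1.408]
contact_force: [-7.1, -1.3, 6.2]
opening: 0.11
grasp_force: 39.4
90.13443329812071 -0.9541681973945985 198.37716344645443 theta 0.8626700949079867 261.166249213048 Fcase -6.816849777355637 -2.3782775674695285
```

In the tool's units: 11.2 mm / 400 = 0.028, 10.9 mm / 400 = 0.0273.

```bash
echo '[{"dy": 0.026, "dz": -0.0195, "aperture": 0.0}, {"dy": 0.0265, "dz": -0.0185, "aperture": 0.0}, {"dy": 0.0273, "dz": -0.0175, "aperture": 0.0}, {"dy": 0.028, "dz": -0.0163, "aperture": 0.0}, {"aperture": 0.0}]' | python3 -m handwheel;echo '[{"aperture": 0.0}, {"aperture": 0.0}, {"aperture": 0.0}, {"aperture": 0.0}]' | python3 -m handwheel
python3 - <<'E'
from vis import *
s=r.sense();d=s['eef_pos']-np.array([475.4,-112.3,76.4]);print('theta',np.degrees(np.arctan2(d[2],260-d@CX)),np.hypot(d[2],260-d@CX),'F',s['contact_force'],s['grasp_force'],s['opening'])
f=cams.grab_frame("scene").astype(int);f0=cv2.imread("pics/raw_s9.png")[:,:,::-1].astype(int)
g=cams.grab_frame("top").astype(int);g0=cv2.imread("pics/raw_t9.png")[:,:,::-1].astype(int)
# strop still on rack? compare rack region with after-release pictures
print(abs(f-f0)[165:240,300:405].max(2).mean(),abs(g-g0)[150:185,125:205].max(2).mean())
E
```

```text
clock: 24.22
eef_pos: [607.2, -135.1, 304.1]
tcp_rot: [3.135, -0.002, 1.407]
contact_force: [-8.6, -2.5, 11.1]
opening: 0.112
grasp_force: 41.8
clock: 24.55
eef_pos: [605.1, -134.7, 302.9]
tcp_rot: [3.137, -0.003, 1.407]
contact_force: [-6.5, -1.4, 11.1]
opening: 0.104
grasp_force: 41.7
theta 60.4515070619135 260.3868693985918 F [-6.53828289 -1.36163304 11.13893615] 41.709827184677124 0.10425066044806618
4.643301587301587 3.3175
```

In the tool's units: -1.2 mm / 400 = -0.003, -0.7 mm / 400 = -0.0018.

```bash
echo '[{"dy": -0.0018, "dz": -0.003, "aperture": 0.0}, {"aperture": 0.0}, {"aperture": 0.0}, {"aperture": 0.0}]' | python3 -m handwheel 50; python3 -c "
from rig import r
print(r.sense()['contact_force'],r.sense()['qvel'].round(3));print(r.sign_off())"
```

```text
clock: 24.98
eef_pos: [604.5, -134.6, 302.7]
tcp_rot: [3.138, -0.003, 1.407]
contact_force: [-4.8, -3.9, 5.4]
opening: 0.103
grasp_force: 50.0
[-4.75281633 -3.94519245  5.43872689] [-0.002  0.    -0.     0.     0.002 -0.   ]
the job is handed in; nothing more can be done
None
```

I hung the strop on the bare peg and let go, found by a gentle tug that the lid was caught, slid the red catch outward until the lid came free, and handed in at about 25 s holding the lid at about 60°.

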